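# Unpack the jars and clear the packing pads into the tub

### The job

Unpack the delivery on the kitchen island: take every jar off its cardboard packing pad and stand it upright on the narrow wooden step, without letting a jar go over the counter's edge. Push every cardboard pad, with or without a jar at first, off the far edge of the counter so that it drops into the tub below. Leave the pot of spoons, the mug and the bowl where they are.

Things in the scene. Friction and masses are not known exactly. Their poses are not given: they have to be found in the camera images.
- pad_1: square slab of stiff corrugated cardboard, 100 x 100 x 18 mm, 60 g give or take a third, loose on the counter, too wide for the gripper; origin at the centre of its underside, z up, x and y along its sides. Slides easily when pushed at a side with the fingertips low. A jar may stand on it at the start.
- pad_2: square slab of stiff corrugated cardboard, 100 x 100 x 18 mm, 60 g give or take a third, loose on the counter, too wide for the gripper; origin at the centre of its underside, z up, x and y along its sides. Slides easily when pushed at a side with the fingertips low. A jar may stand on it at the start.
- pad_3: square slab of stiff corrugated cardboard, 100 x 100 x 18 mm, 60 g give or take a third, loose on the counter, too wide for the gripper; origin at the centre of its underside, z up, x and y along its sides. Slides easily when pushed at a side with the fingertips low. A jar may stand on it at the start.
- pad_4: square slab of stiff corrugated cardboard, 100 x 100 x 18 mm, 60 g give or take a third, loose on the counter, too wide for the gripper; origin at the centre of its underside, z up, x and y along its sides. Slides easily when pushed at a side with the fingertips low. May be absent (None), never carries a jar.
- jar_1: round glass jar with steel lid, 58 mm in diameter, 95 mm tall, about 250 g, full and closed; at the start it stands upright on pad_1, near the middle; origin at the centre of its underside, z up through the lid. May be absent (None)
- jar_2: round glass jar with steel lid, 58 mm in diameter, 95 mm tall, about 250 g, full and closed; at the start it stands upright on pad_2, near the middle; origin at the centre of its underside, z up through the lid. May be absent (None)
- jar_3: round glass jar with steel lid, 58 mm in diameter, 95 mm tall, about 250 g, full and closed; at the start it stands upright on pad_3, near the middle; origin at the centre of its underside, z up through the lid. May be absent (None)
- step: solid wooden step fixed on the counter, to the left or right of the pads: a block 240 mm long (its x), 50 mm wide (its y) and 55 mm high, flat on top, a little narrower than a jar; origin at the centre of its underside
- bin: open-topped grey tub on a low trolley, fixed, at the counter's far edge: 300 mm (its x = world x) by 410 mm (its y = world y), 150 mm deep, walls and floor 5 mm; origin at the centre of its underside. Its rim is 65 mm below the counter top and its near wall stands 25 to 45 mm under the overhanging counter, so what goes over the edge in front of it falls in
- edge (a point): point on the top of the counter's far edge, at the middle of its length. The edge is a straight line along world y at world x = 0.68; the counter top is world z = 0
- crock: bystander: white pot with wooden spoons, 82 mm across, pot 130 mm and spoons 270 mm tall, on the other side of the pads from the step; origin under its centre
- mug: bystander: white mug, 80 mm across, 90 mm tall, nearer the robot than the pads; origin under its centre
- bowl: bystander: white bowl, 120 mm across, 55 mm tall, nearer the robot than the pads; origin under its centre
Not all that is in view belongs to the job. Leave any green or white look-alike of the pad_2 alone.

How it is judged (in metres and radians):
At the end, for the whole second after the job is handed in: Every jar present stands upright (within 7 degrees) and still on the step, its centre within 24 mm of the step's centre line and over its length; every pad present lies at rest inside the tub (x of jar_1 in the frame of step between -0.12 and 0.12 m and y of jar_1 in the frame of step between -0.024 and 0.024 m and z of jar_1 in the frame of step between 0.05 and 0.062 m and angle between each of jar_1, jar_2, jar_3's own z axis and vertical below 0.12 rad and linear speed of each of jar_1, jar_2, jar_3 below 0.02 m/s and x of jar_2 in the frame of step between -0.12 and 0.12 m and y of jar_2 in the frame of step between -0.024 and 0.024 m and z of jar_2 in the frame of step between 0.05 and 0.062 m and x of jar_3 in the frame of step between -0.12 and 0.12 m and y of jar_3 in the frame of step between -0.024 and 0.024 m and z of jar_3 in the frame of step between 0.05 and 0.062 m and x of pad_1 in the frame of bin between -0.15 and 0.15 m and y of pad_1 in the frame of bin between -0.205 and 0.205 m and z of each of pad_1, pad_2, pad_3, pad_4 in the frame of bin below 0.15 m and linear speed of each of pad_1, pad_2, pad_3, pad_4 below 0.05 m/s and x of pad_2 in the frame of bin between -0.15 and 0.15 m and y of pad_2 in the frame of bin between -0.205 and 0.205 m and x of pad_3 in the frame of bin between -0.15 and 0.15 m and y of pad_3 in the frame of bin between -0.205 and 0.205 m and x of pad_4 in the frame of bin between -0.15 and 0.15 m and y of pad_4 in the frame of bin between -0.205 and 0.205 m); the robot touches nothing.
It fails at once if a jar goes over the edge of the counter (height (world z) of any of jar_1, jar_2, jar_3 below -0.03 m).
It fails at once if the pot of spoons, the mug or the bowl is shifted by more than 30 mm (distance of any of crock, mug, bowl from where it was at the start of the episode above 0.03 m).
Of jar_1, jar_2, jar_3, pad_4 only 3 to 4 are there at a start; the rules pass over those that are not, and their reading is None.
At some moment in a run one of pad_1, pad_2, pad_3, pad_4 may be knocked a few centimetres aside while the robot is not near it.
It also fails if it takes over 210 s, if anything falls off the work surface, if the arm or the gripper's body presses on something with over 40 N, if the wrist force passes 120 N, or if a joint passes its speed limit or range.

### The arm

A 6-joint arm with a two-finger parallel gripper is mounted at the origin on the work surface. World frame = base frame: x ahead of the robot, y to its left, z up, the work surface at z = 0. Lengths are in mm, angles in rad, forces in N, time in s.
With the tool pointing down it reaches from about 425 to 950 mm from the base axis. Payload 3.5 kg.
Tool frame: the origin (TCP) lies at the very end of the fingers, on their centre line; the grasp point (between the pads) lies 19 mm behind it (env.grip_point_offset is the distance from the TCP to the grasp point, in mm); z points along the fingers, x is the direction in which the jaws open and shut, and the axes are right-handed (so a half turn about z gives the same grasp; the last joint's range is limited). The gripper opens to 85 mm and grips with 20 to 120 N. Pads are 22 mm wide; open, the fingers measure 114 mm over their backs; the gripper's body (76 mm by 85 mm) begins 54 mm behind the grasp point. The pads swing forward as they close: fully open they stand 13 mm farther back than shut.
Start: joints at [-0.15, 0.286, 1.577, -0, 1.279, -0.15], TCP at [674.986, 0.032, 231.325] pointing down, gripper open.
Joint ranges: [-2.77, 2.77], [-0.9, 2.22], [0.21, 2.48], [-1.53, 4.67], [0.24, 2.81], [-2.84, 2.84]. Speed limits (rad/s): [2.79, 2.79, 3.14, 3.14, 3.14, 3.14].

### API

Orientations are given as [roll, pitch, yaw] about the fixed x, y, z axes, in that order (R = Rz(yaw) Ry(pitch) Rx(roll)).
In Python, from station import state, viewer, order, models, env gives the robot as it stands. The module is installed in compiled form; this text tells all that it offers.
- The arm moves only by the tool play_rows, never from a script. Its argument "targets" is a list of rows, each a list of 4 numbers: the shift along the tool's x, y, z in cm, then the turn about the tool's z in degrees. A call has 1 to 5 rows; each row shifts and turns the commanded pose from where the row before left it, along the tool's axes as they then stand; what a row does not reach is not made up. A row lasts 1/10 s, in which the tool goes at most 50 mm and 8.59 degrees, less where a joint would pass 70% of its speed; a pose out of reach is approached as far as the arm can. A call with a gripper value outside its range is refused whole. "gripper" is the closure in counts, from 0 (fully open) to 255 (shut), set as the call begins (left out, the last holds). The fingers move at their own pace and stop on an object; "squeeze" is the grip in N (left out, the last holds). Time passes only in rows, so rows that do not move let the fingers close. It gives the time, the measured TCP pose, the force and the opening at its end, in the units of the state.
- state(): the state, without advancing time (a new reading comes with each control period).
- viewer.get_image(name): name is "scene" or "side" or "wrist"; returns the picture (480x640x3 uint8, red, green, blue); there is no depth.
- viewer.camera_params(name): a dict with "vfov" (degrees; the focal length in pixels is half the picture's height over the tangent of half this angle, whatever the lens; pixels are square), "cx", "cy" (the principal point, pixels), "k1" (the pictures are not rectified: a ray, as slopes to the right and down, at radius r is drawn at 1 + k1 r^2 times it, then the intrinsics apply), "rvec" (rotation vector, rad) and "tvec" (3), from world to camera coordinates, as OpenCV has them. Camera axes: x right, y down, z forward; pixel columns grow to the right and rows downward; lengths in mm; the calibration is good to about 2 mm. A picture is of the moment at which its call begins: read the wrist's pose just before it. camera_params takes no time and is no camera call; for the wrist camera it gives the pose at the moment of the call.
- order.finish_job(): hands the job in, once; it reports no verdict.
Trained networks look in the newest picture that a camera, given by its name, has taken for a name from the list of things; names that differ only in an ending like _2 or _b are one class to them, and where a whole thing is asked for, a point or a joint stands for the part that bears it (a point fixed in the world has none). Each returns a list of dicts, best first, with "conf" (0 to 1); they miss things now and then, are a little off and sometimes report something else, mostly with a low value. They report only what shows in the picture. A call takes as long as a camera call. They do not tell look-alikes from the thing itself.
- models.silhouettes(target, camera): "mask" (480x640 bool, what is visible of it) and "rect" ([left, top, right, bottom] in pixels, round what is visible of it).
The state is a dict: "time": time; "joints": joint angles; "joint_velocities": joint speeds; "joint_torque": joint torques, N m; "position": TCP position; "orientation": TCP orientation; "force": force on the tool from outside, world axes, zero at the start; "wrist_torque": the same for the moment, N m; "gripper_width": finger opening in mm.
Only numpy, scipy, OpenCV 4.12 (cv2) and the standard library are available. Lean on these libraries where they do the work, as an engineer would, in place of code of your own. Each camera call takes 0.05 s, during which the arm holds its last target.

## Working session

There is one attempt and no reset: what is moved stays moved. The work goes in short steps, Python scripts to look and compute and a tool call to move; the robot and the scene stay as the last step left them, time stands still between calls to the robot, and variables do not carry over. Pictures are saved under pics/ and viewed, and the job is handed in when it is done.

Besides the shell and the picture viewer there is one more tool, called after ">>>" as name(argument=value, ...) on one line, values as JSON. play_rows: Moves the arm, as the interface text tells. Its arguments: {"type":"object","properties":{"targets":{"type":"array","items":{"type":"array","items":{"type":"number"}}},"gripper":{"type":"number"},"squeeze":{"type":"number"}},"required":["targets"]}

```bash
mkdir -p pics; ls
python3 - <<'E'
from station import state, viewer, order, models, env
import cv2
print(state())
for n in ["scene","side","wrist"]:
    im=viewer.get_image(n); cv2.imwrite(f"pics/{n}0.png",im[:,:,::-1]); print(n,viewer.camera_params(n))
E
```

```text
pics
{'time': 0.0, 'joints': array([-1.50015503e-01,  2.87230229e-01,  1.57817526e+00, -5.77021454e-06,
        1.27860864e+00, -1.49996756e-01]), 'joint_velocities': array([ 1.77189770e-03,  1.15590611e-03, -9.00835358e-05, -5.14761154e-05,
        8.79877833e-04,  1.11493640e-03]), 'joint_torque': array([-1.79628755e-04, -4.05981302e+01, -2.92628127e+01, -1.54224781e-04,
        5.81841552e-03,  3.74769741e-06]), 'position': array([6.74340833e+02, 1.17368961e-01, 2.29905082e+02]), 'orientation': array([-3.14123626e+00,  2.39510613e-03, -1.66516709e-05]), 'force': array([ 0.51433484,  0.01235617, -1.2868806 ]), 'wrist_torque': array([-0.00764866,  0.01637855, -0.00454898]), 'gripper_width': 85.68916697825728}
scene {'vfov': 51.43616323260125, 'cx': 324.58770719500086, 'cy': 234.22718324665854, 'k1': 0.04150926698927065, 'rvec': array([ 2.24079535,  1.1186405 , -0.42115989]), 'tvec': array([-250.34792146, -379.36961599, 1493.71260247])}
side {'vfov': 43.55572416662692, 'cx': 321.4679935926247, 'cy': 242.38066741369167, 'k1': -0.020072245541085963, 'rvec': array([ 2.09834816, -0.8409393 ,  0.41168331]), 'tvec': array([-449.48337924,  146.17376606, 1418.80131975])}
wrist {'vfov': 71.8663958400198, 'cx': 318.9231180207006, 'cy': 234.25545886752664, 'k1': 0.010117014297347215, 'rvec': array([-2.88192893e+00, -2.07100436e-04,  3.88838168e-03]), 'tvec': array([-673.85953909,  -33.59885037,  378.33571249])}
```

View pics/scene0.png

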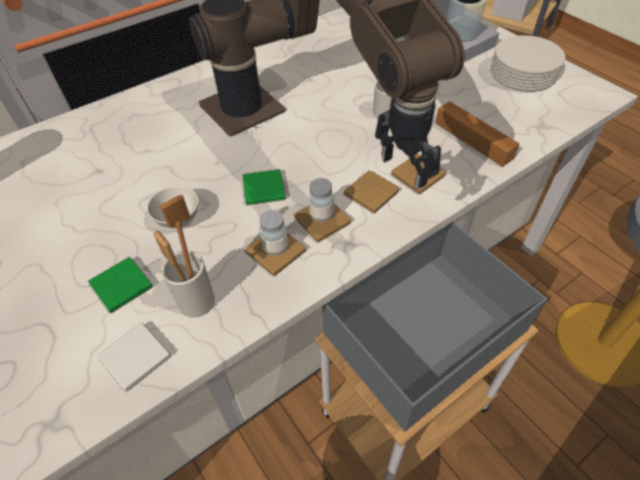

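View pics/side0.png

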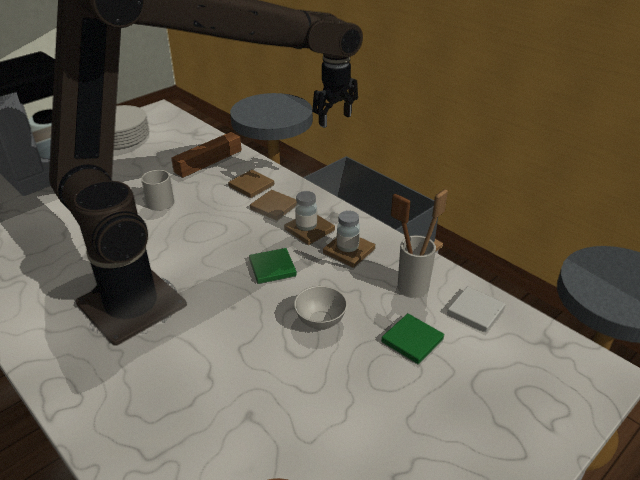

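View pics/wrist0.png

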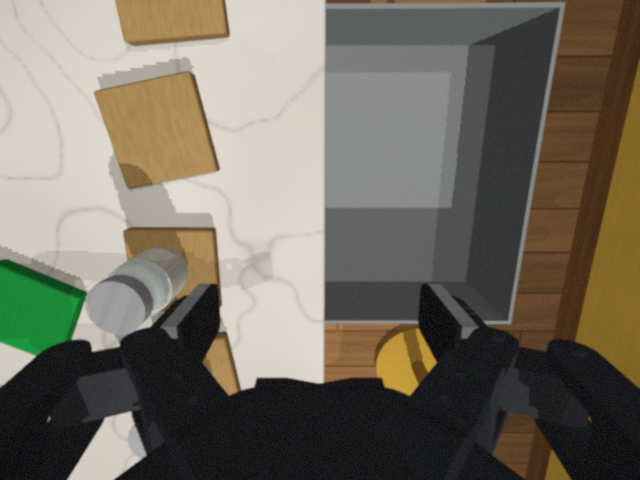

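```bash
cat > h.py <<'E'
import numpy as np, cv2
from station import state, viewer, order, models, env
def cam(n):
    p=viewer.camera_params(n); f=240/np.tan(np.radians(p['vfov'])/2)
    R,_=cv2.Rodrigues(np.array(p['rvec'])); return dict(f=f,R=R,t=np.array(p['tvec']),c=np.array([p['cx'],p['cy']]),k=p['k1'])
def unproj(c,uv,z):
    uv=np.atleast_2d(np.array(uv,float)); d=(uv-c['c'])/c['f']; s=d.copy()
    for _ in range(20): s=d/(1+c['k']*(s**2).sum(1,keepdims=True))
    r=np.c_[s,np.ones(len(s))]@c['R']; o=-c['R'].T@c['t']
    return o+r*((z-o[2])/r[:,2])[:,None]
def proj(c,P):
    q=np.atleast_2d(P)@c['R'].T+c['t']; s=q[:,:2]/q[:,2:]; return s*(1+c['k']*(s**2).sum(1,keepdims=True))*c['f']+c['c']
def snap(n,fn=None):
    c=cam(n); im=viewer.get_image(n)
    if fn: cv2.imwrite('pics/'+fn,im[:,:,::-1])
    return c,im
def fitpad(c,mask,z=18):
    cs,_=cv2.findContours(mask.astype(np.uint8),cv2.RETR_EXTERNAL,cv2.CHAIN_APPROX_NONE)
    k=max(cs,key=cv2.contourArea)[:,0,:]; P=unproj(c,k,z)[:,:2].astype(np.float32)
    return cv2.minAreaRect(P)
E
python3 - <<'E'
from h import *
for n in ['side','scene','wrist']:
    c,im=snap(n)
    for t in ['pad_1','jar_1','step','crock','mug','bowl']:
        if n=='wrist' and t not in('pad_1','jar_1'): continue
        for m in models.silhouettes(t,n):
            if m['conf']<.3: continue
            r=fitpad(c,m['mask'],{'pad_1':18,'step':55,'jar_1':47}.get(t,0))
            mm=im[m['mask']].mean(0).astype(int) if m['mask'].any() else None
            print(n,t,round(m['conf'],2),[int(v) for v in m['rect']],np.round(r[0]),np.round(r[1]),round(r[2],1),mm)
    for nm,P in [('bin?',[680,0,0])]: print(proj(c,P))
E
```

```text
side pad_1 0.89 [445, 289, 503, 333] [ 560. -580.] [116. 104.] 8.2 [147 145 136]
side pad_1 0.84 [383, 314, 444, 362] [ 382. -537.] [109. 105.] 4.4 [30 81 37]
side pad_1 0.79 [231, 171, 275, 196] [522. 205.] [113. 120.] 4.6 [89 69 45]
side pad_1 0.72 [322, 238, 373, 267] [ 508. -222.] [114. 111.] 8.7 [71 55 36]
side pad_1 0.67 [250, 246, 295, 283] [ 322. -137.] [113. 102.] 63.4 [36 76 40]
side pad_1 0.57 [285, 216, 330, 246] [495. -83.] [113. 110.] 0.1 [67 53 36]
side pad_1 0.55 [249, 192, 294, 219] [499.  70.] [115. 112.] 10.7 [94 78 57]
side jar_1 0.69 [294, 192, 314, 229] [517. -45.] [189.  57.] 48.4 [96 96 90]
side jar_1 0.66 [338, 210, 357, 249] [ 535. -192.] [176.  58.] 45.2 [89 90 86]
side step 0.61 [170, 129, 242, 178] [500. 391.] [285. 129.] 2.9 [60 40 24]
side crock 0.57 [387, 190, 448, 295] [ 693. -280.] [502. 158.] 32.6 [82 74 62]
side mug 0.84 [140, 168, 174, 211] [314. 400.] [237.  87.] 64.4 [105 102  93]
[[335.75165112 195.03123323]]
scene pad_1 0.96 [341, 169, 401, 213] [517.  74.] [108. 112.] 10.7 [147 115  76]
scene pad_1 0.93 [294, 205, 353, 244] [515. -78.] [110. 
[... 663 characters left out ...]
18 100]
scene mug 0.67 [371, 82, 392, 118] [223. 360.] [ 51. 175.] 50.0 [157 148 136]
[[392.17913886 251.1929916 ]]
wrist pad_1 0.86 [93, 72, 217, 194] [510.  78.] [104. 100.] 11.2 [166 134  85]
wrist pad_1 0.72 [124, 226, 216, 312] [508. -72.] [103. 101.] 0.0 [142 113  72]
wrist pad_1 0.7 [203, 332, 241, 394] [ 551. -197.] [38. 89.] 9.1 [153 123  79]
wrist pad_1 0.66 [113, 0, 231, 46] [537. 176.] [104.  38.] 0.4 [165 133  84]
wrist pad_1 0.65 [0, 262, 86, 354] [ 340. -127.] [111.  96.] 66.8 [ 27 126  53]
wrist jar_1 0.89 [85, 247, 188, 332] [481. -84.] [129.  64.] 35.8 [140 138 134]
wrist jar_1 0.87 [129, 366, 208, 457] [ 450. -282.] [16. 47.] 9.7 [169 167 166]
[[323.48307512 204.70255335]]
```

```bash
cat >> h.py <<'E'
from scipy.optimize import minimize
def hull(c,P):
    m=np.zeros((480*4,640*4),np.uint8); q=cv2.convexHull((proj(c,P)*4).astype(np.float32)).astype(np.int32)
    cv2.fillConvexPoly(m,q,1); return cv2.resize(m*255,(640,480),interpolation=cv2.INTER_AREA)/255.
def cyl(x,y,z0=18,h=95,r=29):
    a=np.linspace(0,2*np.pi,40,endpoint=False); xy=np.c_[x+r*np.cos(a),y+r*np.sin(a)]
    return np.r_[np.c_[xy,np.full(40,z0)],np.c_[xy,np.full(40,z0+h)]]
def box(x,y,yaw,L,W,H,z0=0):
    R=np.array([[np.cos(yaw),-np.sin(yaw)],[np.sin(yaw),np.cos(yaw)]])
    xy=np.array([[i*L/2,j*W/2] for i in(-1,1) for j in(-1,1)])@R.T+[x,y]
    return np.r_[np.c_[xy,np.full(4,z0)],np.c_[xy,np.full(4,z0+H)]]
def fit(views,gen,x0,step):
    # views: list (cam,mask, occluder mask or None)
    def cost(p):
        s=0
        for c,m,o in views:
            h=hull(c,gen(p)); w=np.ones_like(h) if o is None else (~o).astype(float)
            s+=np.abs(h-m)[w>0].sum()/m.sum()
        return s
    x0=np.array(x0,float); sim=np.vstack([x0]+[x0+np.eye(len(x0))[i]*step[i] for i in range(len(x0))])
    r=minimize(cost,x0,method='Nelder-Mead',options=dict(initial_simplex=sim,xatol=.05,fatol=1e-4)); return r.x,r.fun
def find(t,n,uvs,tol=40):
    """per nominal pixel, mask of closest rect"""
    ms=[m for m in models.silhouettes(t,n) if m['conf']>.3]; out=[]
    for uv in uvs:
        b=None
        for m in ms:
            r=m['rect']; d=np.hypot((r[0]+r[2])/2-uv[0],(r[1]+r[3])/2-uv[1])
            if d<tol and (b is None or d<b[0]): b=(d,m['mask'])
        out.append(None if b is None else b[1])
    return out
E
python3 - <<'E'
from h import *
J=[[495,-78],[510,-215]]; PD=[[512,76],[508,-78],[520,-219],[530,205]]; an=[11,0,9,6]
D={}
jv=[[],[]];pv=[[],[],[],[]];sv=[]
for n in ['scene','side']:
    c,im=snap(n)
    jm=find('jar_1',n,[proj(c,[a,b,65])[0] for a,b in J])
    occ=np.zeros((480,640),bool)
    for i,m in enumerate(jm):
        if m is not None: jv[i].append((c,m,None)); occ|=cv2.dilate(m.astype(np.uint8),np.ones((3,3)))>0
    for i,m in enumerate(find('pad_1',n,[proj(c,[a,b,9])[0] for a,b in PD],25)):
        if m is not None: pv[i].append((c,m,occ))
    m=find('step',n,[proj(c,[520,395,27])[0]])[0]
    if m is not None: sv.append((c,m,None))
    ms=models.silhouettes('bin',n)
    for m in ms:
        if m['conf']>.3: print('bin',n,m['conf'],m['rect'])
for i in range(2):
    print('jar',i,len(jv[i]),fit(jv[i],lambda p:cyl(*p),J[i],[8,8]), [np.round(fit([v],lambda p:cyl(*p),J[i],[8,8])[0],1) for v in jv[i]])
for i in range(4): print('pad',i,len(pv[i]),fit(pv[i],lambda p:box(p[0],p[1],p[2],100,100,18),PD[i]+[np.radians(an[i])],[8,8,.1]))
print('step',fit(sv,lambda p:box(p[0],p[1],p[2],240,50,55),[520,395,.03],[15,15,.1]),[np.round(fit([v],lambda p:box(p[0],p[1],p[2],240,50,55),[520,395,.03],[15,15,.1])[0],3) for v in sv])
# bin from wrist0 pixels
c=cam('wrist'); print(unproj(c,[[325,5],[563,4],[325,322],[511,322]],-65).round())
E
```

```text
bin scene 0.63 [315.6, 223.9, 546.8, 479.2]
bin side 0.64 [303.9, 157.3, 442.3, 252.6]
jar 0 2 (array([500.08084488, -68.01216888]), np.float64(0.3622672191049764)) [array([499. , -66.4]), array([495.7, -72.3])]
jar 1 2 (array([ 515.87842214, -210.62411857]), np.float64(0.2657670204837732)) [array([ 520.1, -212.6]), array([ 514.2, -212.2])]
pad 0 2 (array([5.10627169e+02, 7.78970145e+01, 2.29122492e-01]), np.float64(0.2515657694989493))
pad 1 2 (array([ 5.08205806e+02, -7.31257059e+01, -2.01069865e-02]), np.float64(0.20005762125373477))
pad 2 2 (array([ 5.18732211e+02, -2.15040050e+02,  1.69258803e-01]), np.float64(0.13146180941565874))
pad 3 2 (array([5.36122424e+02, 2.14959498e+02, 4.93035040e-02]), np.float64(0.8786803161455132))
step (array([5.23722426e+02, 4.29004803e+02, 4.67669886e-02]), np.float64(0.2348732197512348)) [array([5.24265e+02, 4.31265e+02, 1.30000e-02]), array([5.22488e+02, 4.27424e+02, 8.40000e-02])]
[[ 682.  221.  -65.]
 [ 955.  221.  -65.]
 [ 684. -186.  -65.]
 [ 956. -185.  -65.]]
```

Run:
```python
from h import *
im=cv2.imread('pics/scene0.png'); cv2.imwrite('pics/crop0.png',cv2.resize(im[140:290,230:460],None,fx=3,fy=3,interpolation=cv2.INTER_CUBIC))
c=cam('wrist'); print(-c['R'].T@c['t'], c['R'])
c=cam('scene'); print(unproj(c,[[195,308]],0)); c=cam('side'); print(unproj(c,[[413,290]],0))
```

```text
[675.1076893   64.49230825 373.55437249] [[ 9.99999631e-01 -2.07475198e-04 -8.34114353e-04]
 [ 1.38806461e-05 -9.66405527e-01  2.57022095e-01]
 [-8.59418431e-04 -2.57022012e-01 -9.66405167e-01]]
[[ 5.40895247e+02 -4.30671294e+02 -1.13686838e-13]]
[[ 519.89744833 -428.05901229    0.        ]]
```

View pics/crop0.png

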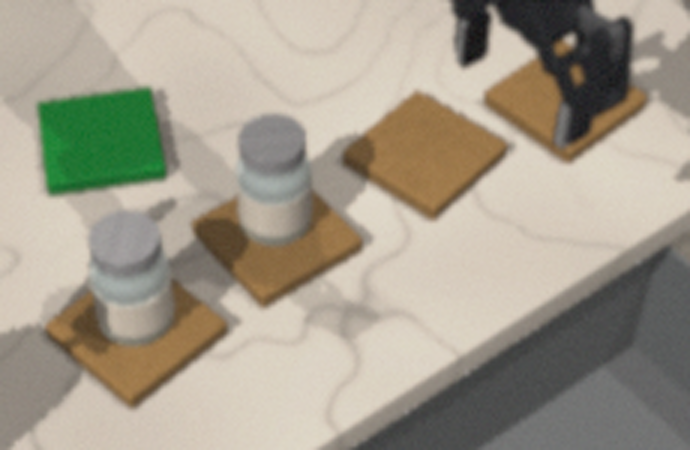

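>>> play_rows(targets=[[-3.5,1.4,0,0],[-3.5,1.4,0,0],[-3.5,1.4,0,0],[-3.5,1.4,0,0],[-3.5,1.4,0,0]], gripper=0)

```text
time: 2.0
position: [498.6, -70.3, 231.4]
orientation: [3.141, -0.0, 0.0]
force: [-0.6, -0.9, 0.6]
gripper_width: 85.5
```

The crop shows four brown pads, at scene pixels (275,250), (322,222), (371,190) and (418,172). The first two carry jars. The green slabs (265,187) and (120,285) and the white one (137,355) are look-alikes, so I leave them alone.

Run:
```python
from h import *
c,im=snap('wrist','w1.png')
for m in models.silhouettes('jar_1','wrist'): print(m['conf'],m['rect'])
```

```text
0.57 [305.3, 305.0, 359.8, 380.1]
```

View pics/w1.png

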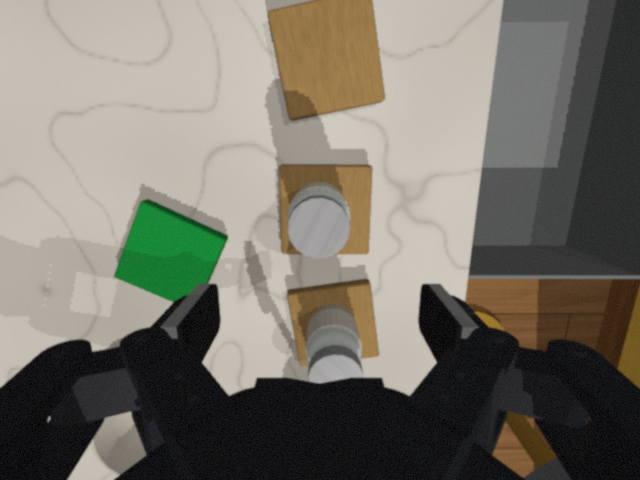

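Run:
```python
from h import *
c=cam('wrist'); print(state()['position'])
print(unproj(c,[[320,226],[289,226],[350,226],[320,257],[335,372],[309,372],[361,372]],113).round(1))
print(unproj(c,[[279,166],[371,166],[369,254],[281,254],[288,291],[371,281],[379,355],[268,10],[290,118],[384,100]],18).round(1))
print(unproj(c,[[470,276],[476,202]],-65).round(1))
```

```text
[496.66676417 -70.57344186 230.63934297]
[[ 497.2  -68.3  113. ]
 [ 472.2  -68.3  113. ]
 [ 521.4  -68.4  113. ]
 [ 497.2  -94.7  113. ]
 [ 510.6 -205.1  113. ]
 [ 487.  -205.1  113. ]
 [ 534.3 -205.1  113. ]]
[[ 454.2  -26.2   18. ]
 [ 550.8  -26.4   18. ]
 [ 552.3 -123.6   18. ]
 [ 453.2 -123.4   18. ]
 [ 459.9 -168.6   18. ]
 [ 555.8 -156.2   18. ]
 [ 569.2 -253.6   18. ]
 [ 448.8  116.8   18. ]
 [ 466.9   21.5   18. ]
 [ 561.3   38.1   18. ]]
[[ 708.6 -183.8  -65. ]
 [ 704.5  -78.5  -65. ]]
```

>>> play_rows(targets=[[0,-0.2,4,0],[0,0,4,0],[0,0,4,0],[0,0,3.7,0],[0,0,2,0]])

```text
time: 2.6
position: [498.7, -67.1, 51.1]
orientation: [-3.14, 0.004, 0.0]
force: [-0.3, -0.2, 0.6]
gripper_width: 85.6
```

>>> play_rows(targets=[[0,0,0,0],[0,0,0,0],[0,0,0,0],[0,0,0,0],[0,0,0,0]], gripper=255, squeeze=40)

```text
time: 3.1
position: [500.7, -68.1, 55.3]
orientation: [3.141, -0.002, 0.0]
force: [0.7, 0.6, -1.1]
gripper_width: 56.7
```

>>> play_rows(targets=[[0,0,0,0],[0,0,0,0],[0,0,0,0],[0,0,0,0]])

```text
time: 3.5
position: [500.7, -68.1, 55.3]
orientation: [3.141, -0.001, -0.0]
force: [-0.4, 0.9, 5.2]
gripper_width: 56.9
```

>>> play_rows(targets=[[0,0,-2,0],[0,0,-4,0],[0,0,-4,0],[0,0,-4,0],[0,0,-1,0]])

```text
time: 4.0
position: [502.2, -68.8, 208.7]
orientation: [3.139, -0.008, 0.0]
force: [1.3, -0.8, -2.7]
gripper_width: 56.8
```

>>> play_rows(targets=[[0,-3,0,0],[0,-4,0,0],[0,-4,0,0],[0,-4,0,0],[0,-4,0,0]])

```text
time: 4.5
position: [498.4, 123.4, 201.2]
orientation: [3.141, 0.004, -0.0]
force: [0.1, 0.5, -2.9]
gripper_width: 56.4
```

>>> play_rows(targets=[[0,-4,0,0],[0,-4,0,0],[0,-4,0,0],[0,-3,0,0],[0,-2,0,0]])

```text
time: 5.0
position: [498.3, 293.7, 200.8]
orientation: [3.14, 0.005, 0.002]
force: [0.0, 0.5, -2.6]
gripper_width: 56.1
```

Run:
```python
from h import *
print(state()['position'],state()['gripper_width'])
c,im=snap('wrist','w2.png')
for m in models.silhouettes('step','wrist'): print(m['conf'],m['rect'])
```

```text
[498.25136158 293.70506362 200.78073016] 56.11124414046258
0.85 [198.2, 9.5, 510.7, 100.5]
```

View pics/w2.png

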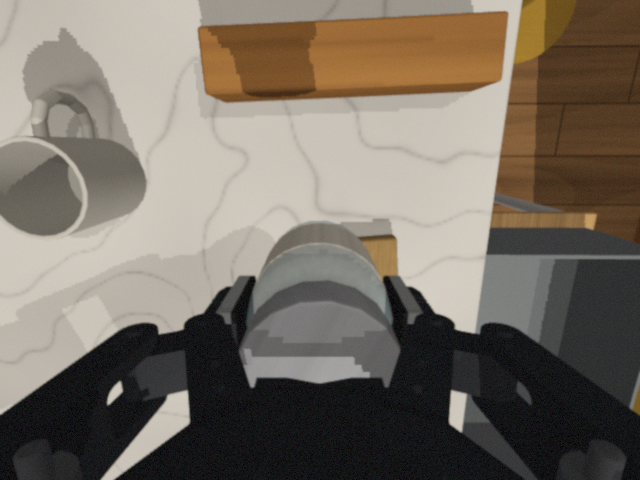

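Run:
```python
from h import *
print(state()['position'])
c,im=snap('wrist','w3.png')
m=models.silhouettes('step','wrist')
print([(x['conf'],x['rect']) for x in m])
print(fit([(c,m[0]['mask'],None)],lambda p:box(p[0],p[1],p[2],240,50,55),[524,429,.04],[8,8,.05]))
cv2.imwrite('pics/w3c.png',cv2.resize(im[0:130,170:540,::-1],None,fx=2,fy=2))
```

```text
[498.31484152 293.7642984  200.95926614]
[(0.86, [197.4, 10.2, 508.7, 103.1]), (0.46, [358.7, 232.1, 396.5, 278.0])]
(array([5.22737879e+02, 4.26560488e+02, 4.48771372e-02]), np.float64(0.04670296003016591))
```

View pics/w3c.png

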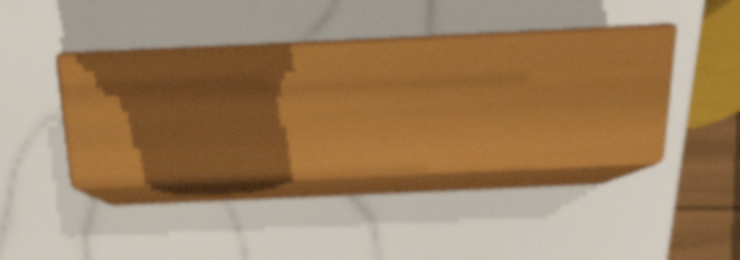

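Run:
```python
from h import *
c=cam('wrist'); P=unproj(c,[[199,27.5],[507.5,12.5],[501,81],[206,93]],55).round(1); print(P,P.mean(0))
```

```text
[[405.5 443.7  55. ]
 [641.  453.3  55. ]
 [643.2 405.7  55. ]
 [406.7 397.   55. ]] [524.1   424.925  55.   ]
```

>>> play_rows(targets=[[-0.8,-3,0,0],[-0.8,-3,0,0],[-0.8,-3,0,0],[-0.9,-3,0,0],[0,-1,0,0]])

```text
time: 5.7
position: [465.9, 422.8, 203.0]
orientation: [3.141, 0.002, 0.001]
force: [-0.1, -0.3, -2.6]
gripper_width: 56.6
```

>>> play_rows(targets=[[0,0,3,0],[0,0,3,0],[0,0,3,0],[0,0,1,0],[0,0,0,0]])

```text
time: 6.2
position: [466.1, 420.0, 101.6]
orientation: [3.138, 0.005, -0.001]
force: [0.1, 0.7, -3.3]
gripper_width: 56.5
```

Run:
```python
from h import *
print(state()['position'],state()['force'])
c,im=snap('side','s1.png'); c2,im2=snap('scene')
a=im[110:200,130:260,::-1]; b=im2[70:190,400:550,::-1]
cv2.imwrite('pics/s1c.png',np.hstack([cv2.resize(a,(400,400)),cv2.resize(b,(400,400))]))
```

```text
[466.0574344  419.98181162 101.58021427] [ 0.05272698  0.65218423 -3.26295788]
```

View pics/s1c.png

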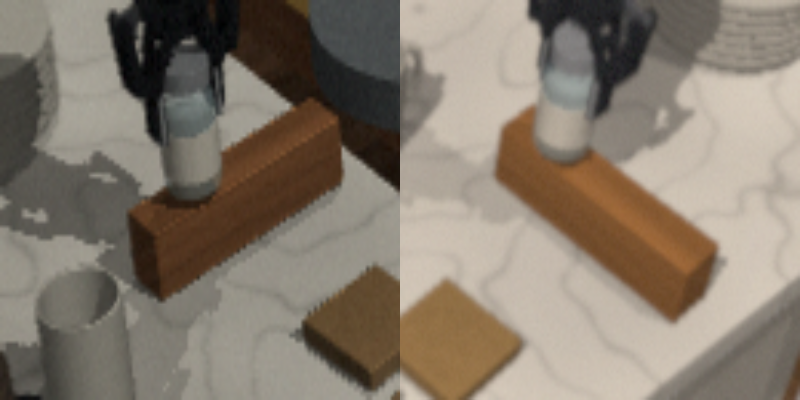

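>>> play_rows(targets=[[0,-0.2,0.5,0],[0,0,0,0],[0,0,0.2,0],[0,0,0,0]])

```text
time: 6.7
position: [467.0, 424.1, 97.5]
orientation: [-3.141, -0.0, 0.0]
force: [0.3, -0.3, -3.7]
gripper_width: 56.2
```

>>> play_rows(targets=[[0,0,0.1,0],[0,0,0,0],[0,0,0,0]])

```text
time: 7.0
position: [466.9, 424.0, 96.3]
orientation: [3.142, 0.0, 0.0]
force: [0.2, -0.2, -2.6]
gripper_width: 56.5
```

>>> play_rows(targets=[[0,0,0.1,0],[0,0,0,0],[0,0,0,0]])

```text
time: 7.3
position: [467.0, 424.0, 95.2]
orientation: [3.142, 0.0, -0.0]
force: [0.3, 0.8, -3.4]
gripper_width: 56.7
```

>>> play_rows(targets=[[0,0,0.1,0],[0,0,0,0],[0,0,0.1,0],[0,0,0,0],[0,0,0,0]])

```text
time: 7.8
position: [467.0, 424.0, 93.3]
orientation: [3.142, 0.0, -0.0]
force: [0.0, 0.5, -3.4]
gripper_width: 56.8
```

>>> play_rows(targets=[[0,0,0.1,0],[0,0,0,0],[0,0,0,0],[0,0,0,0]])

```text
time: 8.2
position: [467.1, 424.1, 92.4]
orientation: [-3.141, -0.0, -0.0]
force: [-0.9, -0.6, -2.5]
gripper_width: 56.7
```

>>> play_rows(targets=[[0,0,0.1,0],[0,0,0,0],[0,0,0,0],[0,0,0,0]])

```text
time: 8.6
position: [467.2, 424.2, 92.4]
orientation: [-3.141, -0.0, 0.0]
force: [-3.3, -1.6, 6.2]
gripper_width: 56.6
```

>>> play_rows(targets=[[0,0,0.1,0],[0,0,0,0],[0,0,0,0],[0,0,0,0]])

```text
time: 9.0
position: [467.2, 424.3, 92.3]
orientation: [-3.142, -0.0, 0.0]
force: [-4.7, -2.2, 9.1]
gripper_width: 56.7
```

>>> play_rows(targets=[[0,0,-0.1,0],[0,0,0,0],[0,0,0,0],[0,0,0,0],[0,0,0,0]], gripper=0)

```text
time: 9.5
position: [467.0, 424.0, 91.0]
orientation: [3.141, 0.0, -0.0]
force: [0.2, -0.2, 0.0]
gripper_width: 85.4
```

>>> play_rows(targets=[[0,0,0,0],[0,0,-2,0],[0,0,-4,0],[0,0,-4,0],[0,0,-4,0]])

```text
time: 10.0
position: [466.8, 423.9, 232.5]
orientation: [3.141, 0.0, -0.0]
force: [-0.1, 0.3, -0.2]
gripper_width: 85.4
```

Run:
```python
from h import *
s=state();print(s['position'],s['gripper_width'])
c,im=snap('side'); c2,im2=snap('scene')
a=im[110:200,130:260,::-1]; b=im2[70:190,400:550,::-1]
cv2.imwrite('pics/s2c.png',np.hstack([cv2.resize(a,(400,400)),cv2.resize(b,(400,400))]))
for n,cc in(('side',c),('scene',c2)):
    m=find('jar_1',n,[proj(cc,[466,424,100])[0]])[0]
    if m is not None: print(n,fit([(cc,m,None)],lambda p:cyl(*p,z0=55),[466,424],[8,8]))
```

```text
[466.76481551 423.89549871 232.52696179] 85.3526001021432
side (array([469.82668304, 425.31828308]), np.float64(0.1613387423935091))
scene (array([473.56084061, 421.09273148]), np.float64(0.14147848712944894))
```

View pics/s2c.png

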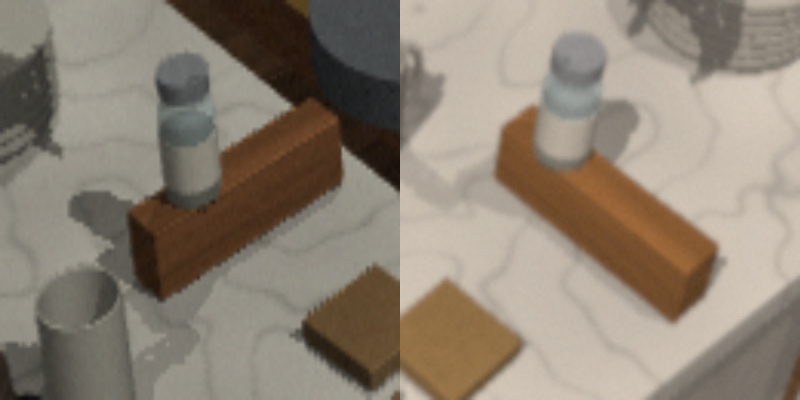

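>>> play_rows(targets=[[0,3,0,0],[0.5,4.5,0,0],[0.5,4.5,0,0],[0.5,4.5,0,0],[0.5,4.5,0,0]])

```text
time: 10.7
position: [485.7, 212.1, 228.7]
orientation: [3.141, 0.004, 0.001]
force: [0.7, 0.6, 0.1]
gripper_width: 85.4
```

>>> play_rows(targets=[[0.5,4.5,0,0],[0.5,4.5,0,0],[0.5,4.5,0,0],[0.5,4.5,0,0],[0.5,4.5,0,0]])

```text
time: 11.2
position: [510.7, -12.5, 229.0]
orientation: [-3.141, 0.004, -0.0]
force: [1.4, 0.5, -0.7]
gripper_width: 85.3
```

>>> play_rows(targets=[[0,4.5,0,0],[0,4.5,0,0],[0,4,0,0],[0,2,0,0],[0,0,0,0]])

```text
time: 11.7
position: [510.8, -163.0, 228.8]
orientation: [-3.14, 0.004, -0.004]
force: [0.4, 0.2, -0.6]
gripper_width: 85.5
```

Run:
```python
from h import *
print(state()['position'])
c,im=snap('wrist','w4.png')
```

```text
[ 510.78055263 -163.00943125  228.82692356]
```

View pics/w4.png

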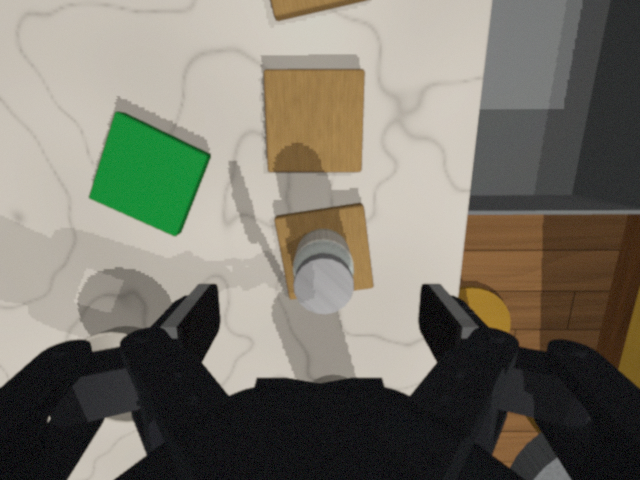

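Run:
```python
from h import *
print(state()['position']); c=cam('wrist')
print(unproj(c,[[324,285],[295,285],[353,285],[324,314],[345,378]],113).round(1))
print(unproj(c,[[277,219],[362,206],[373,286],[292,297], [265,70],[363,70],[361,171],[268,171]],18).round(1))
print(unproj(c,[[130,345]],55).round(1))
```

```text
[ 510.89316367 -161.47190683  229.02241808]
[[ 514.5 -209.5  113. ]
 [ 490.1 -209.5  113. ]
 [ 538.9 -209.6  113. ]
 [ 514.5 -236.4  113. ]
 [ 533.7 -300.5  113. ]]
[[ 464.2 -173.2   18. ]
 [ 556.4 -159.    18. ]
 [ 571.9 -252.1   18. ]
 [ 478.4 -265.8   18. ]
 [ 457.8  -24.9   18. ]
 [ 553.2  -25.2   18. ]
 [ 554.2 -121.9   18. ]
 [ 456.6 -121.6   18. ]]
[[ 305.4 -304.2   55. ]]
```

>>> play_rows(targets=[[0.4,2.4,0,0],[0,2.4,1,0],[0,0,4,0],[0,0,4,0],[0,0,4,0]])

```text
time: 12.25
position: [515.6, -207.1, 99.2]
orientation: [-3.141, 0.001, 0.001]
force: [-0.1, 0.4, -0.2]
gripper_width: 85.3
```

>>> play_rows(targets=[[0,0,3,0],[0,0,1.5,0],[0,0,0,0]])

```text
time: 12.55
position: [514.1, -206.6, 53.3]
orientation: [-3.138, 0.005, 0.001]
force: [0.0, 0.4, -0.2]
gripper_width: 85.4
```

>>> play_rows(targets=[[0,0,0,0],[0,0,0,0],[0,0,0,0],[0,0,0,0],[0,0,0,0]], gripper=255, squeeze=40)

```text
time: 13.05
position: [517.5, -209.8, 59.0]
orientation: [3.14, -0.004, 0.0]
force: [-0.8, 0.9, 6.7]
gripper_width: 56.5
```

>>> play_rows(targets=[[0,0,0,0],[0,0,0,0],[0,0,0,0]])

```text
time: 13.35
position: [517.5, -209.8, 59.0]
orientation: [3.14, -0.004, 0.0]
force: [-0.8, -0.3, 6.2]
gripper_width: 56.5
```

>>> play_rows(targets=[[0,0,-2,0],[0,0,-4,0],[0,0,-4,0],[0,0,-4,0],[0,0,-1,0]])

```text
time: 13.85
position: [518.3, -210.4, 212.1]
orientation: [3.136, -0.009, -0.0]
force: [0.8, -0.5, -1.5]
gripper_width: 56.3
```

>>> play_rows(targets=[[0.5,-3,0,0],[0.5,-4,0,0],[0.5,-4,0,0],[0.5,-4,0,0],[0.5,-4,0,0]])

```text
time: 14.35
position: [539.9, -17.3, 204.0]
orientation: [-3.141, 0.003, -0.001]
force: [0.4, -0.2, -2.8]
gripper_width: 56.5
```

>>> play_rows(targets=[[0.5,-4,0,0],[0.5,-4,0,0],[0.5,-4,0,0],[0.5,-4,0,0],[0.5,-4,0,0]])

```text
time: 14.85
position: [564.9, 182.5, 203.8]
orientation: [3.141, 0.003, -0.0]
force: [0.2, -0.4, -2.0]
gripper_width: 56.7
```

>>> play_rows(targets=[[0.5,-4,0,0],[0.5,-4,0,0],[0.5,-4,0,0],[0.5,-4,0,0],[0,-3,0,0]])

```text
time: 15.35
position: [585.1, 373.0, 203.2]
orientation: [3.141, 0.003, 0.001]
force: [0.7, -0.3, -2.3]
gripper_width: 56.9
```

>>> play_rows(targets=[[0,-3,0,0],[0,-2,0,0],[0,0,0,0],[0,0,0,0],[0,0,0,0]])

```text
time: 15.85
position: [585.7, 419.9, 204.8]
orientation: [3.14, 0.002, -0.001]
force: [0.5, -1.0, -3.0]
gripper_width: 56.9
```

Run:
```python
from h import *
print(state()['position'],state()['gripper_width'])
c,im=snap('scene','s4.png'); print(state()['position'])
```

```text
[585.69123912 419.90389928 204.75292004] 56.86732220671771
[585.91659812 419.86234764 205.28726965]
```

View pics/s4.png

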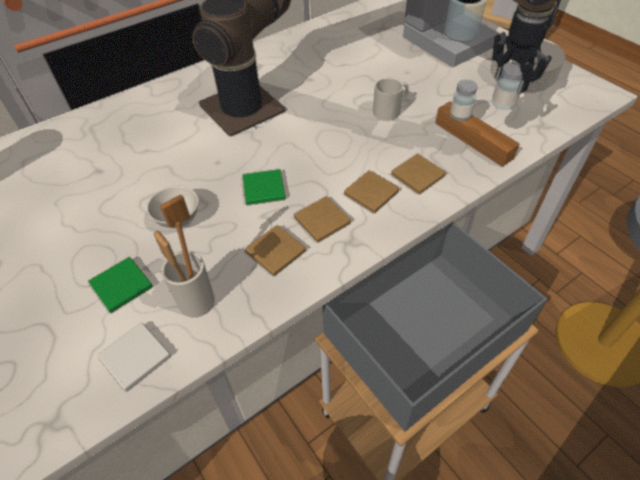

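>>> play_rows(targets=[[0,-0.85,0,0],[0,0,3.5,0],[0,0,4,0],[0,0,2.5,0],[0,0,0.7,0]])

```text
time: 16.4
position: [583.9, 428.4, 96.0]
orientation: [3.138, 0.007, -0.001]
force: [-1.4, -0.8, 1.0]
gripper_width: 56.7
```

>>> play_rows(targets=[[0,0,0.2,0],[0,0,0,0],[0,0,0.1,0],[0,0,0,0],[0,0,0,0]])

```text
time: 16.9
position: [586.4, 429.7, 97.3]
orientation: [-3.141, -0.001, -0.0]
force: [-0.5, 0.3, -2.7]
gripper_width: 56.7
```

>>> play_rows(targets=[[0,0,0.1,0],[0,0,0,0],[0,0,0,0],[0,0,0,0]])

```text
time: 17.3
position: [586.4, 429.7, 96.0]
orientation: [-3.141, -0.001, -0.0]
force: [0.6, 0.4, -0.5]
gripper_width: 56.5
```

>>> play_rows(targets=[[0,0,0.1,0],[0,0,0,0],[0,0,0,0],[0,0,0,0]])

```text
time: 17.7
position: [586.4, 429.8, 95.9]
orientation: [-3.141, -0.001, -0.0]
force: [-1.1, -1.5, 5.1]
gripper_width: 56.7
```

>>> play_rows(targets=[[0,0,0.1,0],[0,0,0,0],[0,0,0,0],[0,0,0,0]])

```text
time: 18.1
position: [586.4, 429.8, 95.9]
orientation: [-3.141, -0.001, 0.0]
force: [-1.9, -1.6, 8.1]
gripper_width: 56.4
```

Contact with the step. I'll release and retreat.

>>> play_rows(targets=[[0,0,-0.1,0],[0,0,0,0],[0,0,0,0],[0,0,0,0],[0,0,0,0]], gripper=0)

```text
time: 18.6
position: [585.9, 429.4, 93.8]
orientation: [3.141, 0.0, 0.0]
force: [-0.0, 0.4, 0.1]
gripper_width: 85.8
```

>>> play_rows(targets=[[0,0,0,0],[0,0,-2,0],[0,0,-4,0],[0,0,-4,0],[0,0,-4,0]])

```text
time: 19.1
position: [585.8, 429.4, 235.5]
orientation: [3.141, 0.0, -0.0]
force: [0.1, 0.6, -0.6]
gripper_width: 85.5
```

>>> play_rows(targets=[[0,4.5,0,0],[0,4.5,0,0],[0,4.5,0,0],[0,3,0,0],[0,0,0,0]], gripper=255)

```text
time: 19.6
position: [586.3, 261.1, 234.5]
orientation: [3.141, -0.0, -0.004]
force: [-0.2, 0.8, 0.3]
gripper_width: 12.3
```

Run:
```python
from h import *
s=state();print(s['position'],s['gripper_width'])
c,im=snap('scene'); c2,im2=snap('side'); cw,iw=snap('wrist')
cv2.imwrite('pics/s5.png',np.hstack([cv2.resize(im[70:190,400:550,::-1],(400,400)),cv2.resize(iw[:,:,::-1],(400,400))]))
for n,cc in(('side',c2),('scene',c)):
  for p0 in([467,424],[586,429]):
    m=find('jar_1',n,[proj(cc,p0+[100])[0]],15)[0]
    if m is not None: print(n,fit([(cc,m,None)],lambda p:cyl(*p,z0=55),p0,[8,8]))
```

```text
[586.33387149 261.05047554 234.52110114] 12.331421925005715
side (array([466.20684814, 419.85464478]), np.float64(0.1927499825552997))
side (array([590.5, 430. ]), np.float64(0.17150620547844608))
scene (array([471.28222656, 425.06494141]), np.float64(1.7538329617561308))
scene (array([590.62978192, 426.92892613]), np.float64(0.07432100222235333))
```

View pics/s5.png

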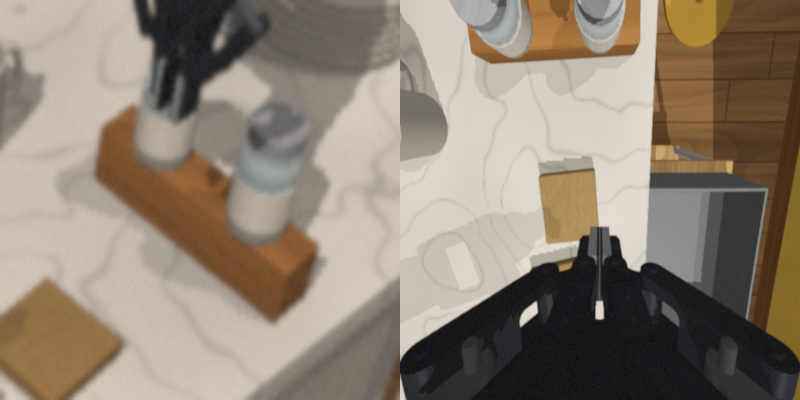

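```bash
cat > pads.py <<'E'
from h import *
import sys
def pads(n):
    c,im=snap(n,sys.argv[1] if len(sys.argv)>1 and n=='wrist' else None)
    for m in models.silhouettes('pad_1',n):
        if m['conf']<.3: continue
        r,g,b=im[m['mask']].mean(0)
        if g>r or r<1.25*b: continue
        q=fitpad(c,m['mask']); p,f=fit([(c,m['mask'],None)],lambda p:box(p[0],p[1],p[2],100,100,18),[*q[0],np.radians(q[2] if q[2]<45 else q[2]-90)],[8,8,.1])
        print(n,round(m['conf'],2),[int(v) for v in m['rect']],np.round(p,2),round(f,2))
if __name__=='__main__':
    for n in ['scene','side','wrist']: pads(n)
    print(state()['position'],state()['time'])
E
python3 pads.py
```

```text
scene 0.96 [342, 169, 400, 211] [5.1264e+02 7.9540e+01 2.0000e-01] 0.07
scene 0.95 [294, 196, 351, 243] [ 5.1023e+02 -7.3710e+01 -2.0000e-02] 0.05
scene 0.83 [243, 226, 305, 275] [ 5.2101e+02 -2.1376e+02  1.5000e-01] 0.06
scene 0.69 [392, 155, 444, 193] [5.3517e+02 2.1507e+02 1.4000e-01] 0.15
side 0.85 [249, 190, 298, 218] [5.0619e+02 7.7220e+01 2.1000e-01] 0.08
side 0.8 [230, 170, 272, 195] [5.3030e+02 2.1191e+02 9.0000e-02] 0.11
side 0.78 [285, 212, 334, 245] [ 5.0426e+02 -7.4950e+01  2.0000e-02] 0.08
side 0.56 [322, 229, 373, 265] [ 5.1519e+02 -2.1562e+02  1.7000e-01] 0.06
wrist 0.91 [212, 306, 276, 330] [5.610e+02 8.741e+01 1.200e-01] 20.47
wrist 0.85 [221, 202, 318, 292] [5.3199e+02 2.1369e+02 8.0000e-02] 0.1
[585.91073078 264.8658721  234.24229666] 20.25
```

>>> play_rows(targets=[[-3,3.8,1.5,0],[-3,3.8,1.5,0],[-3,3.8,1.5,0],[-3,3.8,1.5,0],[-3,3.8,1.5,0]], gripper=110)

```text
time: 20.75
position: [436.8, 76.0, 159.9]
orientation: [3.141, -0.001, 0.001]
force: [0.6, -1.3, 0.3]
gripper_width: 48.8
```

>>> play_rows(targets=[[-0.3,0,0,-8.2],[0,0,0,-8.2],[0,0,0,-8.2],[0,0,0,-8.2],[0,0,0,-8.2]])

```text
time: 21.25
position: [435.1, 77.0, 160.6]
orientation: [3.141, -0.0, 0.721]
force: [0.0, 0.1, -0.1]
gripper_width: 48.5
```

>>> play_rows(targets=[[0,0,0,-8.2],[0,0,0,-8.2],[0,0,0,-8.2],[0,0,0,-8.2],[0,0,0,-8.2]])

```text
time: 21.75
position: [435.1, 77.1, 160.6]
orientation: [3.141, -0.0, 1.437]
force: [0.0, 0.1, 0.4]
gripper_width: 48.4
```

>>> play_rows(targets=[[0,0,0,-8],[0,0,0,0],[0,0,0,0]])

```text
time: 22.05
position: [435.1, 77.1, 160.5]
orientation: [3.141, 0.0, 1.568]
force: [0.6, -1.0, -0.1]
gripper_width: 48.4
```

>>> play_rows(targets=[[0,-0.4,3,0],[0,0,4,0],[0,0,4,0],[0,0,3,0],[0,0,1,0]])

```text
time: 22.55
position: [428.3, 77.2, 7.3]
orientation: [-3.135, -0.0, 1.569]
force: [-1.3, -0.1, 0.2]
gripper_width: 49.0
```

>>> play_rows(targets=[[0,0,0,0],[0,0,0,0]])

```text
time: 22.75
position: [432.3, 77.1, 11.6]
orientation: [3.139, 0.0, 1.57]
force: [-0.1, 0.4, 0.6]
gripper_width: 48.5
```

Run:
```python
from h import *
print(state()['position'],state()['joints'])
c,im=snap('scene');c2,im2=snap('side')
cv2.imwrite('pics/s6.png',np.hstack([cv2.resize(im[140:240,310:430,::-1],(400,400)),cv2.resize(im2[140:260,210:340,::-1],(400,400))]))
```

```text
[432.31600937  77.06039623  11.61140612] [-5.54540753e-02  8.59730955e-02  2.27373351e+00  1.90548565e-05
  7.79622696e-01 -1.62559345e+00]
```

View pics/s6.png

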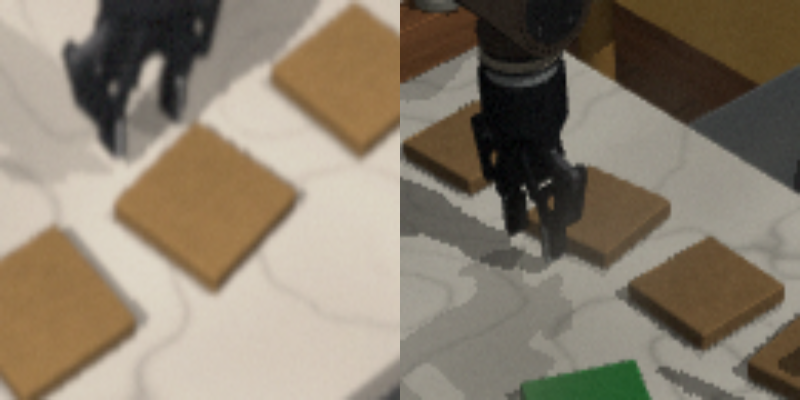

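>>> play_rows(targets=[[0,0,0.4,0],[0,1,0,0],[0,1.5,0,0],[0,1.5,0,0],[0,1.5,0,0]])

```text
time: 23.35
position: [487.4, 77.1, 6.8]
orientation: [3.141, 0.0, 1.571]
force: [-0.3, -0.2, 0.8]
gripper_width: 48.8
```

>>> play_rows(targets=[[0,1.5,0,0],[0,1.5,0,0],[0,1.5,0,0],[0,1.5,0,0],[0,1.5,0,0]])

```text
time: 23.85
position: [562.4, 77.1, 6.6]
orientation: [3.141, 0.0, 1.571]
force: [-1.1, 0.1, 1.0]
gripper_width: 48.6
```

Run:
```python
from h import *
print(state()['position'],state()['force'])
c,im=snap('scene');c2,im2=snap('side')
cv2.imwrite('pics/s7.png',np.hstack([cv2.resize(im[140:260,310:450,::-1],(400,400)),cv2.resize(im2[140:260,210:340,::-1],(400,400))]))
```

```text
[562.35804453  77.0886538    6.56598   ] [-1.12944756  0.13502552  1.03688325]
```

View pics/s7.png

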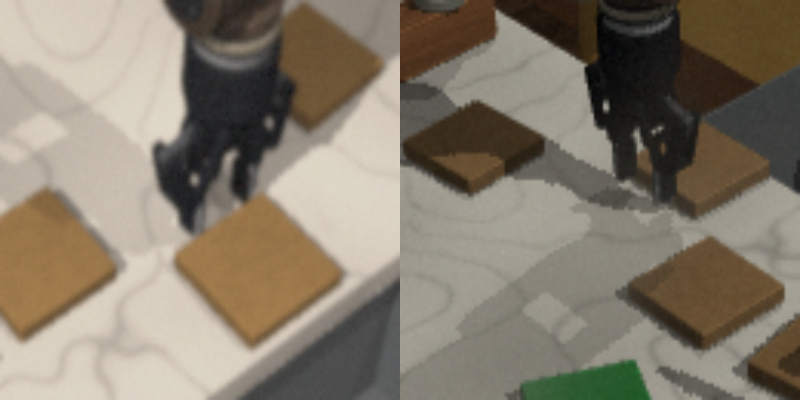

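>>> play_rows(targets=[[0,1.5,0,0],[0,1.5,0,0],[0,1.5,0,0],[0,1.5,0,0],[0,1.5,0,0]])

```text
time: 24.45
position: [635.9, 77.2, 6.2]
orientation: [-3.14, -0.0, 1.571]
force: [-0.8, 0.2, 0.1]
gripper_width: 48.9
```

>>> play_rows(targets=[[0,1.5,0,0],[0,1.5,0,0],[0,0,0,0],[0,0,0,0],[0,0,0,0]])

```text
time: 24.95
position: [664.9, 77.2, 6.0]
orientation: [-3.14, -0.0, 1.571]
force: [0.7, -0.1, -0.1]
gripper_width: 48.8
```

Run:
```python
from h import *
print(state()['position'],state()['force'])
c,im=snap('scene','s8.png')
```

```text
[664.85379242  77.22054969   5.96526162] [ 0.69134462 -0.11473551 -0.10598911]
```

View pics/s8.png

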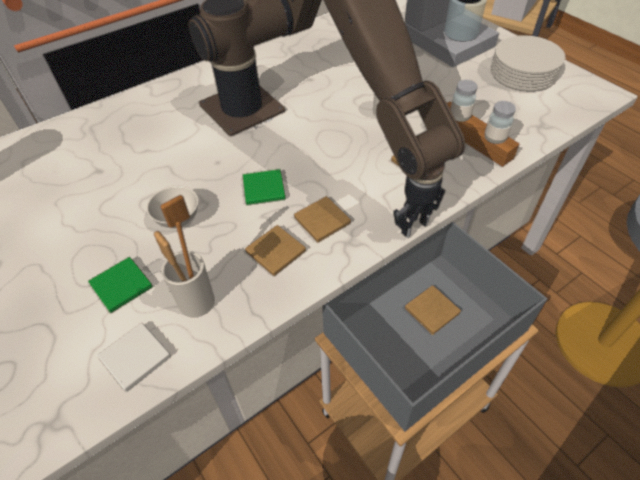

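>>> play_rows(targets=[[0,0,-3,0],[0,0,-2.5,0],[-3,-3.8,0,0],[-3,-3.8,0,0],[-3,-3.8,0,0]])

```text
time: 25.5
position: [550.2, -13.4, 61.5]
orientation: [3.141, 0.0, 1.572]
force: [0.8, -0.1, 1.2]
gripper_width: 48.9
```

>>> play_rows(targets=[[-3,-3.8,0,0],[-3.1,-3.8,0,0],[0,-3.5,0,0],[0,-1,0,0],[0,0,0,0]])

```text
time: 26.0
position: [429.6, -73.6, 61.1]
orientation: [-3.141, -0.0, 1.57]
force: [0.6, -0.2, -0.2]
gripper_width: 48.3
```

```bash
python3 pads.py; python3 -c "
from h import *
print(state()['position'],state()['orientation'])"
```

```text
scene 0.92 [296, 195, 352, 244] [ 5.1093e+02 -7.2800e+01 -2.0000e-02] 0.04
scene 0.82 [244, 225, 307, 273] [ 5.2122e+02 -2.1459e+02  1.4000e-01] 0.06
scene 0.68 [386, 135, 445, 179] [4.9512e+02 2.5032e+02 1.1000e-01] 0.04
scene 0.61 [405, 284, 460, 332] [ 8.4063e+02 -3.4870e+01  9.0000e-02] 0.56
side 0.94 [215, 168, 259, 194] [4.8996e+02 2.4853e+02 6.0000e-02] 0.14
side 0.94 [282, 209, 330, 247] [ 5.052e+02 -7.560e+01  3.000e-02] 0.15
wrist 0.82 [253, 282, 383, 382] [ 5.0647e+02 -8.0260e+01  3.0000e-02] 1.03
wrist 0.55 [5, 290, 195, 435] [ 539.04 -380.44    0.72] 1.0
[432.22095888 -73.82146293  61.64539752] 26.3
[432.22095888 -73.82146293  61.64539752] [3.14081201e+00 2.84897284e-04 1.57188618e+00]
```

>>> play_rows(targets=[[0,0,3,0],[0,0,2.5,0],[0,1,0,0],[0,1.5,0,0],[0,1.5,0,0]])

```text
time: 26.8
position: [473.0, -74.0, 7.2]
orientation: [3.141, 0.0, 1.571]
force: [0.6, 0.1, -1.2]
gripper_width: 48.7
```

>>> play_rows(targets=[[0,1.5,0,0],[0,1.5,0,0],[0,1.5,0,0],[0,1.5,0,0],[0,1.5,0,0]])

```text
time: 27.3
position: [548.5, -73.9, 7.6]
orientation: [3.14, 0.001, 1.571]
force: [-1.1, 0.3, 0.3]
gripper_width: 48.8
```

>>> play_rows(targets=[[0,1.5,0,0],[0,1.5,0,0],[0,1.5,0,0],[0,1.5,0,0],[0,1.5,0,0]])

```text
time: 27.8
position: [623.4, -73.7, 7.6]
orientation: [3.14, 0.0, 1.571]
force: [0.2, -0.6, 1.0]
gripper_width: 48.7
```

>>> play_rows(targets=[[0,1.5,0,0],[0,1.5,0,0],[0,1.5,0,0],[0,0,0,0],[0,0,0,0]])

```text
time: 28.3
position: [666.8, -73.6, 7.0]
orientation: [3.141, 0.0, 1.571]
force: [-0.3, -0.1, 0.6]
gripper_width: 48.4
```

Run:
```python
from h import *
print(state()['position'],state()['force'])
c,im=snap('scene','s9.png')
```

```text
[666.81711358 -73.63312095   6.96312565] [-0.31544808 -0.10787478  0.64332728]
```

View pics/s9.png

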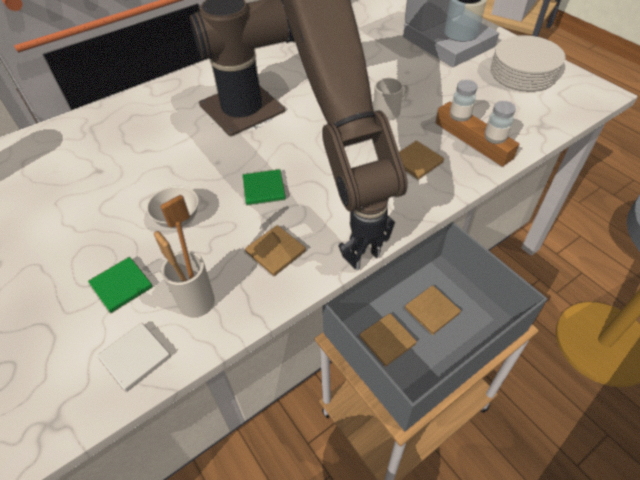

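>>> play_rows(targets=[[0,0,-3,0],[0,-1,-3,8.2],[0,0,-2,8.2],[0,0,0,8.2],[0,0,0,8.2]])

```text
time: 28.85
position: [656.0, -74.0, 88.0]
orientation: [3.14, -0.001, 0.992]
force: [0.0, -0.0, -0.8]
gripper_width: 48.6
```

>>> play_rows(targets=[[0,0,0,8.2],[0,0,0,8.2],[0,0,0,8.2],[0,0,0,8.2],[0,0,0,8.2]])

```text
time: 29.35
position: [655.2, -73.8, 86.3]
orientation: [-3.141, 0.001, 0.277]
force: [-0.1, -0.4, -0.8]
gripper_width: 48.6
```

>>> play_rows(targets=[[0,0,0,8.2],[0,0,0,8],[0,0,0,0]])

```text
time: 29.65
position: [655.3, -73.8, 86.3]
orientation: [-3.141, 0.001, 0.0]
force: [-0.5, -0.2, -0.3]
gripper_width: 48.7
```

Run:
```python
from h import *
print(state()['position'],state()['orientation'])
c=cam('scene'); print(unproj(c,[[175,200],[190,205],[160,235]],260).round()); c=cam('side'); print(unproj(c,[[403,198],[411,215],[440,195]],260).round())
```

```text
[655.32086668 -73.76768232  86.34528473] [-3.14141837e+00  6.88370110e-04  1.01798740e-04]
[[ 492. -382.  260.]
 [ 519. -367.  260.]
 [ 551. -439.  260.]]
[[ 495. -390.  260.]
 [ 458. -443.  260.]
 [ 563. -438.  260.]]
```

>>> play_rows(targets=[[-3.5,3,0,0],[-3.5,3,0,0],[-3.5,3,0,0],[-3.5,3,0,0],[-3.5,3,0,0]])

```text
time: 30.15
position: [479.2, -224.5, 86.5]
orientation: [3.141, 0.0, 0.004]
force: [0.2, -0.6, 0.8]
gripper_width: 48.9
```

>>> play_rows(targets=[[-3.7,3.3,0,0],[0,0,0,7.9],[0,0,0,7.9],[0,0,0,7.9],[0,0,0,7.9]])

```text
time: 30.65
position: [443.5, -256.9, 86.5]
orientation: [3.142, 0.0, -0.554]
force: [-0.2, 0.4, 0.3]
gripper_width: 48.4
```

>>> play_rows(targets=[[0,0,0,7.9],[0,0,0,7.9],[0,0,0,7.6],[0,0,0,0],[0,0,0,0]])

```text
time: 31.15
position: [443.8, -256.7, 86.4]
orientation: [3.142, 0.0, -0.956]
force: [-0.9, -0.4, -0.2]
gripper_width: 48.5
```

```bash
python3 pads.py w5.png; python3 -c "
from h import *
print(state()['position'],state()['orientation'])"
```

```text
scene 0.97 [391, 138, 446, 178] [4.9548e+02 2.4886e+02 9.0000e-02] 0.06
scene 0.84 [359, 312, 420, 366] [ 8.359e+02 -1.502e+02  3.000e-02] 0.54
scene 0.58 [242, 225, 306, 273] [ 5.2132e+02 -2.1418e+02  1.2000e-01] 0.06
scene 0.56 [402, 285, 461, 332] [ 8.4269e+02 -3.2220e+01  1.9000e-01] 0.61
side 0.79 [322, 232, 375, 269] [ 5.1443e+02 -2.1541e+02  1.6000e-01] 0.11
side 0.77 [211, 169, 259, 194] [4.9243e+02 2.4662e+02 5.0000e-02] 0.1
wrist 0.77 [224, 0, 441, 220] [ 5.1588e+02 -2.1582e+02  1.5000e-01] 0.03
[ 443.98948828 -256.88122447   86.33542863] 31.45
[ 443.98948828 -256.88122447   86.33542863] [ 3.14155034e+00  4.11896813e-05 -9.58869353e-01]
```

View pics/w5.png

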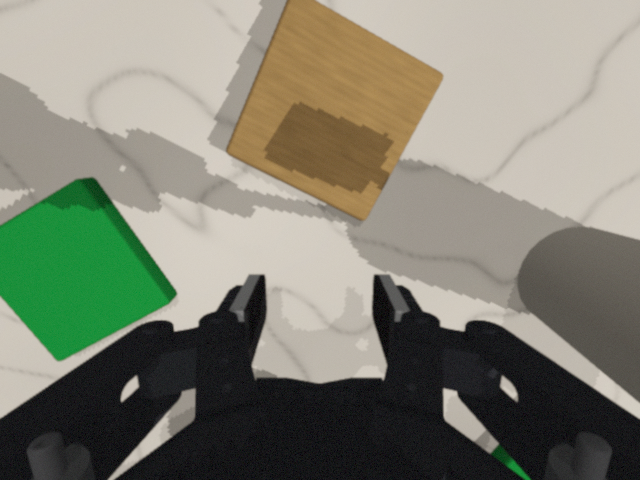

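>>> play_rows(targets=[[0,0,3,0],[0,0,3,0],[0,0,1.9,0],[0,-1,0,0],[0,-1,0,0]])

```text
time: 31.95
position: [461.0, -245.2, 7.5]
orientation: [3.142, 0.0, -0.96]
force: [0.4, 0.0, 0.1]
gripper_width: 48.9
```

>>> play_rows(targets=[[0,-1,0,0],[0,-1,0,0],[0,-1,0,0],[0,-1.5,0,0],[0,-1.5,0,0]])

```text
time: 32.45
position: [510.8, -210.4, 7.7]
orientation: [-3.141, -0.001, -0.96]
force: [-0.1, 0.1, -0.6]
gripper_width: 48.6
```

```bash
python3 pads.py w6.png
```

```text
scene 0.91 [390, 140, 445, 182] [4.9683e+02 2.5024e+02 8.0000e-02] 0.05
scene 0.67 [358, 313, 419, 365] [ 8.3472e+02 -1.5268e+02  1.1000e-01] 0.64
scene 0.67 [405, 287, 461, 332] [ 8.3925e+02 -3.0960e+01  3.0000e-02] 0.57
scene 0.61 [273, 232, 330, 274] [ 559.76 -168.06    0.63] 0.1
side 0.86 [212, 169, 258, 195] [4.8927e+02 2.4746e+02 7.0000e-02] 0.12
side 0.6 [322, 220, 364, 246] [ 556.99 -165.55   -0.86] 1.5
[ 509.22896242 -210.90275033    7.08492254] 32.75
```

View pics/w6.png

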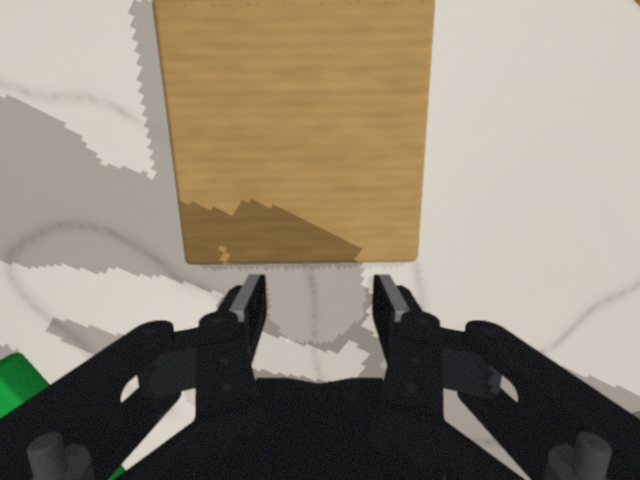

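>>> play_rows(targets=[[0,-1.5,0,0],[0,-1.5,0,0],[0,-1.5,0,0],[0,-1.5,0,0],[0,-1.5,0,0]])

```text
time: 33.25
position: [572.3, -167.0, 7.4]
orientation: [-3.142, -0.0, -0.959]
force: [-0.5, -0.0, 0.3]
gripper_width: 48.7
```

>>> play_rows(targets=[[0,-1.5,0,0],[0,-1.5,0,0],[0,-1.5,0,0],[0,-1.5,0,0],[0,-1.5,0,0]])

```text
time: 33.75
position: [633.4, -124.2, 7.3]
orientation: [3.142, 0.0, -0.96]
force: [-0.6, -0.2, 0.2]
gripper_width: 48.6
```

>>> play_rows(targets=[[0,-1.5,0,0],[0,-1.5,0,0],[0,-0.7,0,0],[0,0,0,0],[0,0,0,0]])

```text
time: 34.25
position: [662.5, -103.7, 7.1]
orientation: [3.141, 0.0, -0.96]
force: [-0.4, -0.8, -1.0]
gripper_width: 48.4
```

Run:
```python
from h import *
print(state()['position'],state()['force'])
c,im=snap('scene','s10.png')
```

```text
[ 662.48265232 -103.66853544    7.09655139] [-0.43518307 -0.78983991 -0.96864846]
```

View pics/s10.png

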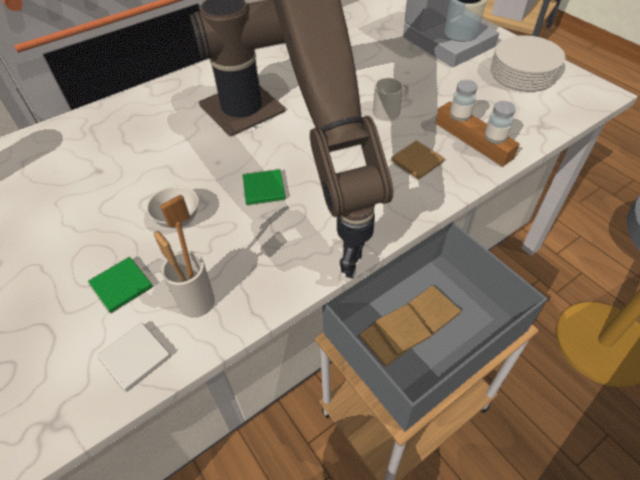

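>>> play_rows(targets=[[0,0,-3,0],[0,0,-3,-7.9],[0,0,-3,-7.9],[0,0,0,-7.9],[0,0,0,-7.9]])

```text
time: 34.8
position: [663.2, -104.6, 99.4]
orientation: [-3.141, -0.003, -0.404]
force: [-0.4, 0.6, -0.1]
gripper_width: 48.3
```

>>> play_rows(targets=[[0,0,0,-7.9],[0,0,0,-7.9],[0,0,0,-7.6],[-1.7,-4,0,0],[-1.7,-4.5,0,0]])

```text
time: 35.3
position: [628.2, -19.9, 97.3]
orientation: [3.141, -0.0, -0.004]
force: [0.2, 0.9, 0.6]
gripper_width: 48.4
```

>>> play_rows(targets=[[-1.7,-4.5,0,0],[-1.7,-4.5,0,0],[-1.7,-4.5,0,0],[-1.7,-4.5,0,0],[-1.7,-4.5,0,0]])

```text
time: 35.8
position: [542.5, 207.2, 97.5]
orientation: [3.142, -0.0, -0.001]
force: [1.2, 0.7, 1.1]
gripper_width: 48.5
```

>>> play_rows(targets=[[-1.7,-4.5,0,0],[-1.7,-4.5,0,0],[-1.5,-2.9,0,0],[0,0,0,0],[0,0,0,0]])

```text
time: 36.3
position: [494.3, 325.1, 97.2]
orientation: [3.141, 0.0, 0.001]
force: [0.1, -0.7, -0.5]
gripper_width: 48.5
```

```bash
python3 pads.py w7.png;  python3 -c "
from h import *
print(state()['position'],state()['orientation'])"
```

```text
scene 0.8 [360, 324, 402, 368] [ 8.3142e+02 -1.5300e+02  1.2000e-01] 2.45
scene 0.79 [372, 307, 430, 353] [ 8.3804e+02 -1.1185e+02 -8.0000e-02] 0.53
scene 0.7 [393, 140, 446, 179] [4.9615e+02 2.4988e+02 8.0000e-02] 0.05
scene 0.62 [409, 284, 460, 333] [ 8.4129e+02 -3.2060e+01  8.0000e-02] 0.63
wrist 0.74 [238, 262, 382, 381] [4.9177e+02 2.4819e+02 1.0000e-01] 0.32
[495.3804993  324.10244411  97.33557878] 36.6
[495.3804993  324.10244411  97.33557878] [ 3.14150069e+00  1.51387840e-07 -1.99109377e-03]
```

View pics/w7.png

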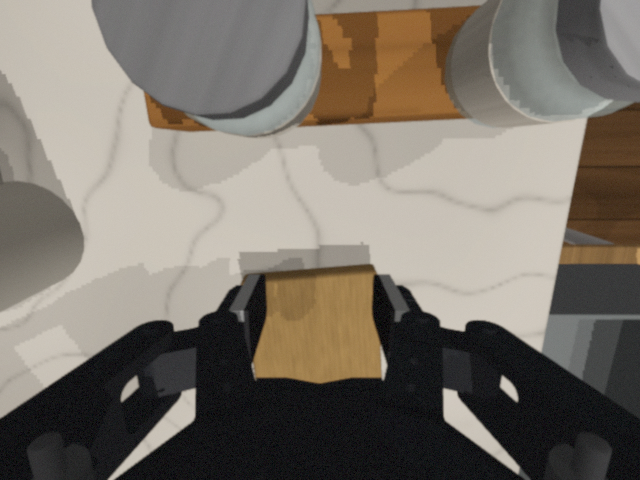

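>>> play_rows(targets=[[0,0.5,3,0],[0,0,3,0],[0,0,2,0],[0,0,1,0],[0,0,0,0]])

```text
time: 37.1
position: [493.9, 319.3, 5.8]
orientation: [3.14, 0.003, -0.001]
force: [0.3, 0.2, 0.7]
gripper_width: 48.3
```

>>> play_rows(targets=[[0,1,0,0],[0,1.5,0,0],[0,1.5,0,0],[0,1.5,0,0],[0,1.5,0,0]])

```text
time: 37.6
position: [495.0, 248.7, 8.0]
orientation: [-3.141, -0.001, -0.001]
force: [-0.3, 0.7, 1.0]
gripper_width: 48.4
```

>>> play_rows(targets=[[0,1.5,0,0],[0,1.5,0,0],[0,1.5,0,0],[0,1.5,0,0],[0,1,0,0]])

```text
time: 38.1
position: [494.6, 178.8, 7.2]
orientation: [3.141, 0.0, -0.001]
force: [-0.1, 0.4, -0.5]
gripper_width: 48.6
```

>>> play_rows(targets=[[0,0,0,0],[0,-2,0,0],[0,0,-3,0],[0,0,-3,0],[0,0,-2,0]])

```text
time: 38.6
position: [495.4, 200.9, 89.2]
orientation: [-3.141, -0.002, 0.001]
force: [-0.3, -0.8, -0.2]
gripper_width: 48.4
```

```bash
python3 pads.py w8.png;  python3 -c "
from h import *
print(state()['position'],state()['orientation'])"
```

```text
scene 0.97 [360, 322, 401, 366] [ 8.3736e+02 -1.4896e+02 -9.0000e-02] 2.42
scene 0.84 [407, 285, 461, 335] [ 8.422e+02 -3.125e+01  9.000e-02] 0.64
scene 0.6 [371, 306, 433, 354] [ 8.3657e+02 -1.1554e+02 -9.0000e-02] 0.46
scene 0.55 [349, 162, 408, 200] [493.65 115.42  -0.  ] 0.04
side 0.58 [237, 186, 284, 213] [ 4.8621e+02  1.1370e+02 -1.0000e-02] 0.08
wrist 0.6 [254, 284, 379, 380] [4.9046e+02 1.1797e+02 2.0000e-01] 0.69
wrist 0.48 [551, 333, 565, 360] [810.31  75.79  -1.4 ] 1.0
[493.47053791 200.08071927  85.57896182] 38.9
[493.47053791 200.08071927  85.57896182] [3.14096014e+00 3.06007289e-03 1.66799426e-04]
```

>>> play_rows(targets=[[0,0,0,-8.2],[0,0,0,-8.2],[0,0,0,-8.2],[0,0,0,-8.2],[0,0,0,-8.2]])

```text
time: 39.4
position: [493.5, 199.9, 85.3]
orientation: [-3.14, 0.003, 0.721]
force: [-0.6, -0.0, -0.0]
gripper_width: 48.5
```

>>> play_rows(targets=[[0,0,0,-8.2],[0,0,0,-8.2],[0,0,0,-8.2],[0,0,0,-8.2],[0,0,0,-8.2]])

```text
time: 39.9
position: [493.5, 199.9, 85.3]
orientation: [-3.138, 0.001, 1.437]
force: [-0.5, 0.1, -0.0]
gripper_width: 48.4
```

>>> play_rows(targets=[[0,0,0,-8],[-2.8,-2.4,0,0],[-2.8,-2.4,0,0],[-2.8,-2.4,0,0],[0,0,0,0]])

```text
time: 40.4
position: [418.1, 114.5, 84.3]
orientation: [-3.134, 0.001, 1.569]
force: [-0.1, 0.1, -0.0]
gripper_width: 48.6
```

>>> play_rows(targets=[[0,0,3,0],[0,0,3,0],[0,0,1,0],[0,0,0,0],[0,0,0,0]])

```text
time: 40.9
position: [423.3, 116.5, 17.7]
orientation: [3.141, -0.0, 1.571]
force: [-0.3, -0.6, -0.1]
gripper_width: 48.5
```

```bash
python3 pads.py w9.png;  python3 -c "
from h import *
print(state()['position'],state()['orientation'],state()['joints'])"
```

```text
scene 0.96 [375, 305, 430, 353] [ 8.3576e+02 -1.1057e+02 -8.0000e-02] 0.58
scene 0.95 [348, 158, 407, 199] [4.9066e+02 1.1714e+02 2.0000e-02] 0.11
scene 0.64 [406, 286, 461, 334] [ 8.4105e+02 -2.7620e+01  3.0000e-02] 0.65
side 0.55 [239, 186, 283, 214] [ 4.8656e+02  1.0974e+02 -3.0000e-02] 0.39
wrist 0.83 [251, 300, 385, 378] [4.9897e+02 1.0879e+02 3.3000e-01] 2.7
[423.50021564 116.3480282   18.24561664] 41.2
[423.50021564 116.3480282   18.24561664] [ 3.13958063e+00 -7.29184121e-05  1.57093216e+00] [ 3.63039084e-02  7.14720783e-02  2.27260090e+00  1.61788511e-07
  7.95506332e-01 -1.53462829e+00]
```

View pics/w9.png

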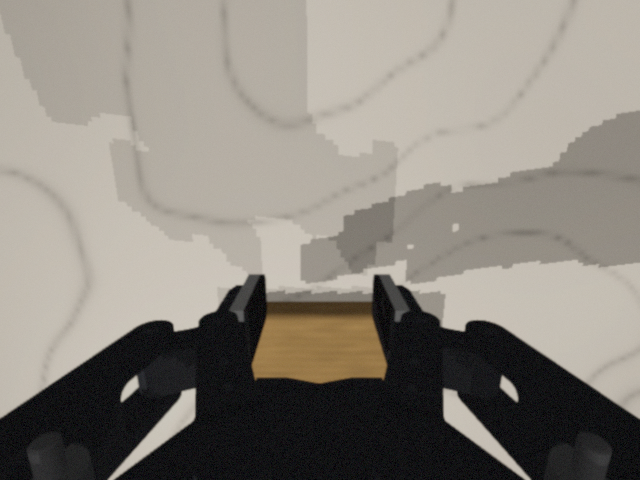

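>>> play_rows(targets=[[0,0,1.1,0],[0,1,0,0],[0,1.5,0,0],[0,1.5,0,0],[0,1.5,0,0]])

```text
time: 41.7
position: [478.5, 116.2, 5.9]
orientation: [-3.141, 0.0, 1.571]
force: [-1.2, -0.1, 0.7]
gripper_width: 48.7
```

>>> play_rows(targets=[[0,1.5,0,0],[0,1.5,0,0],[0,1.5,0,0],[0,1.5,0,0],[0,1.5,0,0]])

```text
time: 42.2
position: [553.5, 116.2, 5.7]
orientation: [-3.141, 0.0, 1.571]
force: [-0.6, -0.2, 0.5]
gripper_width: 48.8
```

>>> play_rows(targets=[[0,1.5,0,0],[0,1.5,0,0],[0,1.5,0,0],[0,1.5,0,0],[0,1.5,0,0]])

```text
time: 42.7
position: [628.4, 116.2, 5.5]
orientation: [-3.14, 0.0, 1.571]
force: [0.1, -0.3, -0.3]
gripper_width: 49.0
```

>>> play_rows(targets=[[0,1.5,0,0],[0,1.5,0,0],[0,1.5,0,0],[0,0,0,0],[0,0,0,0]])

```text
time: 43.2
position: [672.5, 116.1, 5.5]
orientation: [-3.14, 0.0, 1.571]
force: [-1.6, 0.0, 0.2]
gripper_width: 48.6
```

>>> play_rows(targets=[[0,0,-3,0],[0,-3,-4,0],[0,-4,-4,0],[0,-4,-4,0],[0,0,0,0]])

```text
time: 43.7
position: [570.9, 117.0, 152.5]
orientation: [3.134, -0.0, 1.572]
force: [0.5, 0.2, 0.9]
gripper_width: 48.4
```

Run:
```python
from h import *
print(state()['position'],state()['force'])
c,im=snap('scene','s11.png'); c2,im2=snap('side')
for n,cc in(('side',c2),('scene',c)):
  for p0 in([467,424],[586,429]):
    m=find('jar_1',n,[proj(cc,p0+[100])[0]],15)[0]
    if m is not None: print(n,fit([(cc,m,None)],lambda p:cyl(*p,z0=55),p0,[8,8]))
cv2.imwrite('pics/s11s.png',im2[:,:,::-1])
```

```text
[570.92940154 116.95189462 152.54052766] [0.51892745 0.21422029 0.88085535]
side (array([467.6317749 , 423.38156128]), np.float64(0.09981477933192821))
side (array([585.81114197, 425.93258667]), np.float64(0.1128639856645646))
scene (array([469.77069092, 424.45648193]), np.float64(0.15095431159162578))
scene (array([589.92303753, 427.75430965]), np.float64(0.1056092291386409))
```

View pics/s11.png

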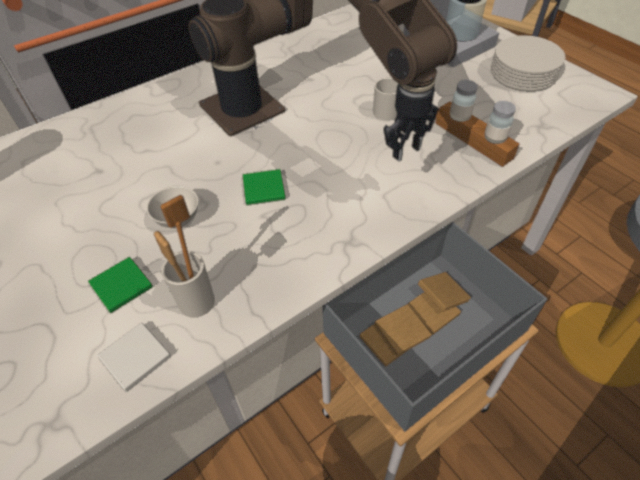

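View pics/s11s.png

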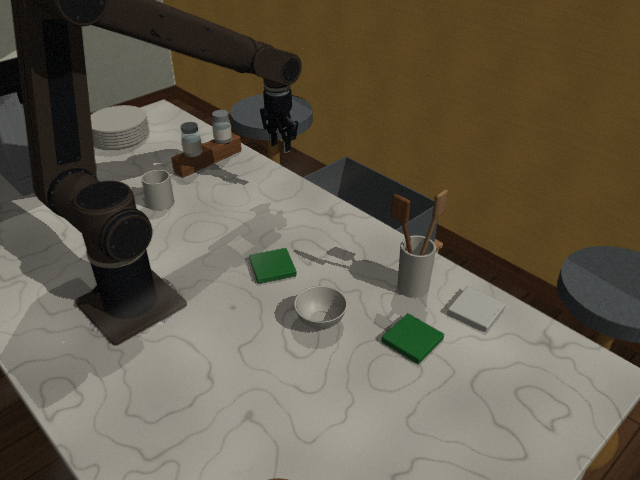

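>>> play_rows(targets=[[0,0,0,0],[0,0,0,0],[0,0,0,0],[0,0,0,0],[0,0,0,0]])

```text
time: 44.5
position: [572.1, 116.2, 147.0]
orientation: [-3.141, -0.0, 1.571]
force: [-0.3, -0.1, 0.1]
gripper_width: 49.0
```

Run:
```python
from h import *
c,im=snap('scene'); print([ (round(m['conf'],2),[int(v) for v in m['rect']]) for m in models.silhouettes('pad_1','scene')], state()['time'])
print(order.finish_job())
```

```text
[(0.95, [374, 306, 434, 354]), (0.91, [91, 259, 154, 310]), (0.84, [242, 168, 287, 207]), (0.79, [359, 327, 396, 366]), (0.73, [418, 269, 473, 308]), (0.71, [97, 325, 171, 392]), (0.55, [407, 295, 463, 334]), (0.37, [149, 189, 198, 229])] 44.6
the job is handed in; nothing more can be done
None
```

I moved both jars onto the wooden step and pushed all four brown pads off the far edge into the tub. The job was handed in at about 45 s of the 210 s allowed. No verdict was reported.

- **Jars:** in the last pictures both stand upright on the step. The fits put them at about (468, 424) and (587, 427) mm. The step's centre line runs at roughly y = 424 to 429 there, so both look within about 3 mm of it. Single-camera fits scatter by up to about 5 mm against the 24 mm tolerance.
- **Pads:** the final scene picture shows all four lying in the tub, partly stacked. I judged that they were at rest by eye from the pictures. One pad was knocked about 5 cm aside during the run, so I found it again before pushing it.
- **Everything else:** by eye, the pot, mug, bowl, both green slabs and the white slab look unmoved. I did not measure their positions at the end. The arm was clear of everything at hand-in, and none of the forces I read went above about 10 N.
- **Disagreements:** the wrist-camera pad fits were unreliable when the fingers hid the pad, and one early scene fit of a jar failed because the gripper was in the way. I used the other views in both cases.

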